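# Check the light path with the reference paddle

### The arm

A 6-joint arm with a two-finger parallel gripper is mounted at the origin on the work surface. World frame = base frame: x ahead of the robot, y to its left, z up, the work surface at z = 0. Lengths are in m, angles in rad, forces in N, time in s.
With the tool pointing down it reaches from about 0.35 to 0.975 m from the base axis. Payload 4.9 kg.
Tool frame: the origin (TCP) lies where the fingers leave the gripper's body, on its centre line; the fingertips stand 73 mm ahead of it and the grasp point (between the pads) lies 54 mm ahead of it; z points along the fingers, y is the direction in which the jaws open and shut (so a half turn about z gives the same grasp; the last joint's range is limited). The gripper opens to 85 mm and grips with 20 to 120 N. Pads are 22 mm wide; open, the fingers measure 114 mm over their backs; the gripper's body (76 mm by 85 mm) begins 54 mm behind the grasp point. The pads swing forward as they close: fully open they stand 13 mm farther back than shut.
Start: joints at [-1.441, 0.053, 1.613, -0, 1.476, -0.119], TCP at [0.154, -0.606, 0.304] pointing down, gripper open.
Joint ranges: [-3.01, 3.01], [-1.01, 2.22], [0.06, 2.58], [-1.02, 4.17], [0.09, 2.62], [-3.14, 3.14]. Speed limits (rad/s): [2.57, 2.57, 3.14, 3.14, 3.14, 3.14].

### API

Orientations are given as a rotation vector (axis times angle).
In Python, from station import monitor, vision, workorder gives the robot as it stands.
- The arm moves only by the tool arm_command, never from a script. Its argument "rows" is text: rows parted by semicolons, each of 6 numbers parted by spaces: the shift along the world's x, y, z in mm, then the turn, a rotation vector about the world's x, y, z in degrees. In form: tx ty tz wx wy wz; .... A call has 1 to 12 rows; each row is the pose to reach, as a shift and turn from the pose measured when the call began; what a row does not reach only later rows make up. A row lasts 1/8 s, in which the tool goes at most 62.5 mm and 10.7 degrees, less where a joint would pass 70% of its speed; a pose out of reach is approached as far as the arm can. A call with a gripper value outside its range is refused whole. "jaw" is the opening, from 0 (shut) to 1 (fully open), set as the call begins (left out, the last holds). The fingers move at their own pace and stop on an object; "squeeze" is the grip in N (left out, the last holds). Time passes only in rows, so rows that repeat a pose let the fingers close. It gives the time, the measured TCP pose, the force and the opening at its end, in the units of the state.
- monitor.get_obs(): the state, without advancing time (a new reading comes with each control period).
- vision.get_image(name): name is "side" or "top" or "wrist"; returns a dict with "frame" (480x640x3 uint8, red, green, blue), "vfov" (degrees; the focal length in pixels is half the picture's height over the tangent of half this angle, whatever the lens; pixels are square), "cx", "cy" (the principal point, pixels), "distortion" ([k1, k2, p1, p2, k3] as OpenCV has them; the pictures are not rectified), "R" (3x3) and "t" (3): a world point X has camera coordinates R X + t; the wrist camera has in their place "T_tool_cam" (4x4, takes a point from camera to tool coordinates, whose origin is the TCP and whose axes are the flange's). Camera axes: x right, y down, z forward; pixel columns grow to the right and rows downward; lengths in m; the calibration is good to about 2 mm. A picture is of the moment at which its call begins: read the wrist's pose just before it. There is no depth.
- workorder.finish_job(): hands the job in, once; it reports no verdict.
The state is a dict: "t": time; "q": joint angles; "dq": joint speeds; "effort": joint torques, N m; "tool_pos": TCP position; "tool_rot": TCP orientation; "contact_force": force on the tool from outside, world axes, zero at the start; "wrist_torque": the same for the moment, N m; "opening": finger opening in m.
Only numpy, scipy, OpenCV 4.12 (cv2) and the standard library are available. Lean on these libraries where they do the work, as an engineer would, in place of code of your own. Each camera call takes 0.05 s, during which the arm holds its last target. There are 200 camera calls.

### The job

Lay the slotted bar across the two rests of the sample bay, between the orange lugs and centred, flat with its blue block upward, and let go of it. Then take the paddle by its orange grip from its stand, pass its blade down through the bar's slot and finish while still holding it there, still and upright: its amber window level with the bay's lenses (to within about a centimetre), the grip clear of the bar. Leave everything else where it is.

Things in the scene. Friction and masses are not known exactly. Their poses are not given: they have to be found in the camera images.
- bay: Sample bay, fixed: open-topped white box, base 160 (x) x 210 mm (y). Origin: centre of its underside, on the bench. Its two thick end walls (30 mm thick, centred at y = +-85 mm, flat dark tops 100 mm up) are the rests. Thin walls at x = +-76 mm, 90 mm tall, carry the lenses, with dark tubes out to x = +-102 mm. Well between the rests: 140 (y) x 120 mm (x), floor at 10 mm.
- bay_beam (a point): Middle of the light path between the two lenses of the bay: 68 mm above the bench, on the bay's vertical centre line.
- bay_rest (a point): Centre of the rest at the bay's +y end, on its top, 100 mm above the bench; the other is alike at -y. On each rest two orange lugs stand 12 mm above it, 46 mm apart inside along x: 3 mm each side of the bar.
- bar: Loose slotted bar, about 0.35 kg: 200 mm long (y), 40 wide (x), aluminium ends 8 mm thick; the middle 60 mm is a blue block 40 wide and 24 tall from the same flat underside, gripped across its 40 mm. Slot 40 (y) x 10 mm (x) vertically through the block's centre, mouth bevelled 4 mm. Origin: centre of the underside. Starts flat on the bench, block up. Same either way round.
- bar_slot (a point): Centre of the slot's mouth, on the top of the bar's blue block, 24 mm above the bar's underside.
- stand: White stand, fixed to the bench, 70 (x) x 90 (y) x 35 mm tall, with a groove 11 mm (x) x 42 mm (y), 30 mm deep, in which the paddle starts standing. Origin: centre of its underside.
- paddle: Loose paddle, about 0.12 kg, standing in the stand 5 mm above the bench, perhaps leaning slightly. Blade 8 mm thick (x), 36 wide (y), 90 long (z), last 6 mm tapered 2 mm a side, 2 mm thinner and 4 mm narrower than the slot; above it an orange grip 16 thick (x), 44 wide, z = 90 to 134 mm, too big for the slot. Origin: middle of the blade's lower end; z to the grip. Same either way round.
- paddle_window (a point): Centre of the paddle's round amber window, 20 mm across, 16 mm above the blade's lower end.
- paddle_grip (a point): Point in the paddle's orange grip, 116 mm above the blade's lower end (18 mm below the grip's top), on the centre line.
- bottle: Bystander, loose: white plastic bottle, 68 mm across, 160 mm tall. Origin: centre of its underside.
- beaker: Bystander, loose: clear open beaker, 72 mm across, 95 mm tall. Origin: centre of its underside.
- spatula: Bystander, loose: steel lab spoon lying flat, 180 mm long. Origin: centre of its underside.
- tissue_box: Bystander, loose: white and green carton, 110 x 220 x 75 mm tall. Origin: centre of its underside.
- tip_box: Bystander, loose: clear box with blue lid, 120 x 80 x 62 mm tall. Origin: centre of its underside.
- vial: Bystander, loose: small amber jar, 28 mm across, 50 mm tall. Origin: centre of its underside.
- dish: Bystander, loose: white flat dish, 90 mm across, 14 mm tall. Origin: centre of its underside.
There are look-alikes about, which are no part of the job. Leave any red or turquoise look-alike of the bar alone. Leave any green look-alike of the paddle alone.

How it is judged:
By the outcome, as a careful person would: the job done as asked, in the order asked, and still so for the second after the job is handed in, while the arm keeps its last pose, push and grip.
It also fails if it takes over 64 s, if anything falls off the work surface, if the arm or the gripper's body presses on something with over 40 N, if the wrist force passes 120 N, or if a joint passes its speed limit or range.

## Working session

There is one attempt and no reset: what is moved stays moved. The work goes in short steps, Python scripts to look and compute and a tool call to move; the robot and the scene stay as the last step left them, time stands still between calls to the robot, and variables do not carry over. Pictures are saved under pics/ and viewed, about 8 in all and at most 12, crops included, and the job is handed in when it is done.

Besides the shell and the picture viewer there is one more tool, called as name(argument=value, ...) on one line, values as JSON. arm_command: Moves the arm, as the interface text tells. Its arguments: {"type":"object","properties":{"rows":{"type":"string"},"jaw":{"type":"number"},"squeeze":{"type":"number"}},"required":["rows"]}

```bash
mkdir -p pics; cat > h.py <<'E'
import numpy as np, cv2, pickle
from scipy.spatial.transform import Rotation as Ro
from station import monitor, vision, workorder
def shot(name,fn=None):
    o=monitor.get_obs(); d=vision.get_image(name)
    if fn: cv2.imwrite('pics/'+fn+'.png',d['frame'][:,:,::-1])
    f=240/np.tan(np.radians(d['vfov'])/2)
    K=np.array([[f,0,d['cx']],[0,f,d['cy']],[0,0,1]]); D=np.array(d['distortion'],float)
    if 'R' in d: R=np.array(d['R']);t=np.array(d['t'])
    else:
        T=np.array(d['T_tool_cam']); W=np.eye(4); W[:3,:3]=Ro.from_rotvec(o['tool_rot']).as_matrix(); W[:3,3]=o['tool_pos']
        M=np.linalg.inv(W@T); R=M[:3,:3];t=M[:3,3]
    return dict(im=d['frame'],K=K,D=D,R=R,t=t,o=o)
def ray(c,uv):
    p=cv2.undistortPoints(np.array(uv,float).reshape(-1,1,2),c['K'],c['D']).reshape(-1,2)
    v=np.c_[p,np.ones(len(p))]@c['R']; return -c['R'].T@c['t'], v/np.linalg.norm(v,axis=1)[:,None]
def onz(c,uv,z):
    C,v=ray(c,uv); return C+v*((z-C[2])/v[:,2])[:,None]
def proj(c,X): return cv2.projectPoints(np.array(X,float).reshape(-1,1,3),cv2.Rodrigues(c['R'])[0],c['t'],c['K'],c['D'])[0].reshape(-1,2)
def tri(a,ua,b,ub):
    A=np.zeros((3,3));B=np.zeros(3)
    for c,u in((a,ua),(b,ub)):
        C,v=ray(c,[u]);P=np.eye(3)-np.outer(v[0],v[0]);A+=P;B+=P@C
    return np.linalg.solve(A,B)
def blobs(c,lo,hi,amin=40):
    h=cv2.cvtColor(c['im'],cv2.COLOR_RGB2HSV); m=cv2.inRange(h,np.array(lo),np.array(hi))
    n,l,s,ce=cv2.connectedComponentsWithStats(m); r=[]
    for i in range(1,n):
        if s[i,4]>=amin:
            cs=max(cv2.findContours((l==i).astype(np.uint8),0,2)[0],key=len); r.append((s[i],ce[i],cv2.minAreaRect(cs),cs))
    return r
E
python3 - <<'E'
from h import *
a=shot('top','top0');b=shot('side','side0')
pickle.dump((a,b),open('ab.pkl','wb'))
for c in(a,b):print(-c['R'].T@c['t'],c['K'][0,0],c['D'])
for c in (a,b):
  for n,lo,hi in(('org',(5,140,120),(20,255,255)),('blue',(100,120,60),(125,255,255)),('green',(40,90,50),(80,255,255))):
    for x in blobs(c,lo,hi,15):print(n,x[0],x[1].round(1),[np.round(k,1) for k in x[2]])
E
```

```text
[0.40385343 0.00760011 1.50147811] 604.6926814673262 [-0.12113899  0.          0.          0.          0.        ]
[0.3109028  1.12882318 0.89019096] 592.2832967274601 [-0.11342359  0.          0.          0.          0.        ]
org [258 223  10   6  48] [262.7 225.4] [array([262.5, 225.5]), array([5., 9.]), np.float64(90.0)]
org [427 232  11  20 130] [431.8 241.9] [array([431.8, 241.8]), array([ 6.8, 19.2]), np.float64(14.0)]
org [331 235  10   6  45] [335.1 237.5] [array([335.2, 237.5]), array([9.2, 4.5]), np.float64(11.3)]
org [254 247  10   6  44] [258.6 249.2] [array([258.6, 249.2]), array([9.4, 4.4]), np.float64(9.5)]
org [327 259  10   6  45] [331.1 261.4] [array([331.3, 261.4]), array([9.2, 4.6]), np.float64(9.5)]
blue [ 491  190   45   57 1698] [512.8 217.8] [array([512.7, 217.5]), array([51.3, 33.4]), np.float64(74.3)]
blue [173 249  23  28 404] [183.7 262.3] [array([183.8, 262.1]), array([24.7, 17.9]), np.float64(76.0)]
blue [  0 279  21   2  33] [  8.4 279.6] [array([ 10. , 279.5]), array([ 1., 20.]), np.float64(90.0)]
green [188 118   7   4  18] [190.9 119.8] [array([19
[... 1929 characters left out ...]
.3 293.7] [array([350.2, 293.9]), array([ 2. , 10.4]), np.float64(21.8)]
blue [310 351  32  26 715] [326.2 363.6] [array([326.1, 363.7]), array([23.8, 30.4]), np.float64(85.2)]
green [331 151  16  42 317] [337.4 165.2] [array([338.5, 171.5]), array([41., 15.]), np.float64(90.0)]
green [301 178   7  50 246] [304.1 198.2] [array([304. , 202.5]), array([49.,  6.]), np.float64(90.0)]
green [301 247   4  10  28] [302.8 251.8] [array([302.9, 251.6]), array([2.7, 9.4]), np.float64(11.3)]
green [162 304   6   8  30] [164.6 307.9] [array([164.5, 308. ]), array([4.9, 6.4]), np.float64(45.0)]
green [ 182  421  140   59 1015] [264.7 464.4] [array([256.6, 461.8]), array([ 54.5, 142.4]), np.float64(78.6)]
```

View pics/top0.png

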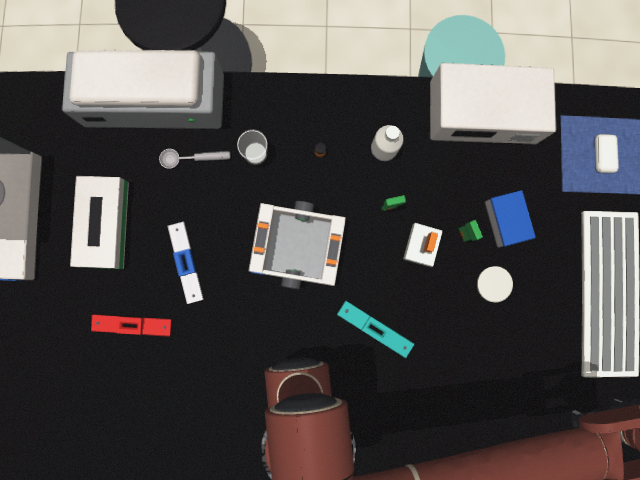

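View pics/side0.png

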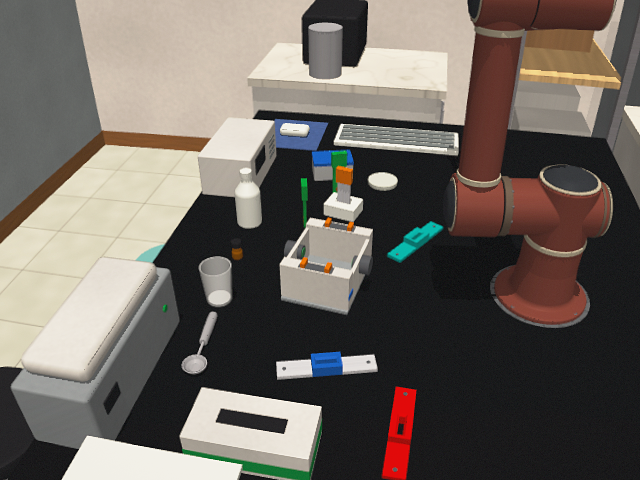

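The top view shows the bar with its blue block at (184,262), the bay lugs around (297,243), and the orange paddle grip at (432,242). The look-alikes are red, turquoise and green. Next I work out the poses.

```bash
python3 - <<'E'
from h import *
a,b=pickle.load(open('ab.pkl','rb'))
L=onz(a,[(262.7,225.4),(335.1,237.5),(258.6,249.2),(331.1,261.4)],.112)
print('lugs',L.round(4)); c=L.mean(0); yv=(L[0]+L[2]-L[1]-L[3]); print('bay',c,'yaw of y axis',np.degrees(np.arctan2(-yv[0],yv[1])),np.linalg.norm(yv)/2, np.linalg.norm(L[0]-L[2]))
# lugs by triangulation
print('tri lugs',[tri(a,u,b,v).round(4) for u,v in [((262.7,225.4),(303.6,262)),((258.6,249.2),(327.5,267.3)),((335.1,237.5),(327.7,221.7)),((331.1,261.4),(350,225.9))]])
for lo,hi,z in [((100,120,60),(125,255,255),.024),((0,0,150),(180,60,255),.008)]:
  for x in blobs(a,lo,hi,150):
    u=x[1]
    if 160<u[0]<210 and 220<u[1]<310:
        P=onz(a,cv2.boxPoints(x[2]),z);print('bar',onz(a,[u],z)[0].round(4),P.round(4)[:,:2].tolist())
for x in blobs(a,(0,0,140),(180,60,255),300):
    if 400<x[1][0]<445 and 220<x[1][1]<270: print('stand',onz(a,[x[2][0]],.035),onz(a,cv2.boxPoints(x[2]),.035).round(4).tolist())
x=[x for x in blobs(a,(5,140,120),(20,255,255),15) if x[0][0]==427][0]
print('grip',onz(a,cv2.boxPoints(x[2]),.139).round(4).tolist(), tri(a,x[1],b,(343.9,174.8)))
im=a['im'][200:290,150:460]; cv2.imwrite('pics/c1.png',cv2.resize(im,None,fx=2.58,fy=2.58,interpolation=2)[:,:,::-1])
im=np.hstack([a['im'][205:285,395:455],a['im'][215:305,150:220][:80]]); im2=cv2.resize(b['im'][150:230,300:390],None,fx=5,fy=5)
im=cv2.resize(im,None,fx=5,fy=5,interpolation=2)[:400]; cv2.imwrite('pics/c1.png',cv2.resize(np.hstack([im,im2]),(800,292))[:,:,::-1])
E
```

```text
lugs [[ 0.5428  0.1169  0.112 ]
 [ 0.5187 -0.0508  0.112 ]
 [ 0.4875  0.1248  0.112 ]
 [ 0.4634 -0.0428  0.112 ]]
bay [0.50311882 0.03701611 0.112     ] yaw of y axis -8.191290560406344 0.16937569041083864 0.055836206149815014
tri lugs [array([0.5412, 0.1169, 0.1081]), array([0.4862, 0.125 , 0.1071]), array([ 0.5171, -0.0512,  0.1083]), array([ 0.4616, -0.0431,  0.1081])]
bar [0.4563 0.3155 0.024 ] [[0.4802, 0.3455], [0.492, 0.3026], [0.4335, 0.2856], [0.4217, 0.3283]]
bar [0.5202 0.3348 0.008 ] [[0.5476, 0.3644], [0.5585, 0.3244], [0.4931, 0.3052], [0.4822, 0.345]]
bar [0.3945 0.2983 0.008 ] [[0.423, 0.3277], [0.4338, 0.2886], [0.3663, 0.2691], [0.3555, 0.3081]]
stand [[ 0.51365066 -0.27000984  0.035     ]] [[0.4775, -0.2236, 0.035], [0.5672, -0.247, 0.035], [0.55, -0.3169, 0.035], [0.4603, -0.293, 0.035]]
grip [[0.4923, -0.2572, 0.139], [0.5349, -0.2675, 0.139], [0.5315, -0.2826, 0.139], [0.4889, -0.2723, 0.139]] [ 0.51179717 -0.27430859  0.11755121]
```

View pics/c1.png

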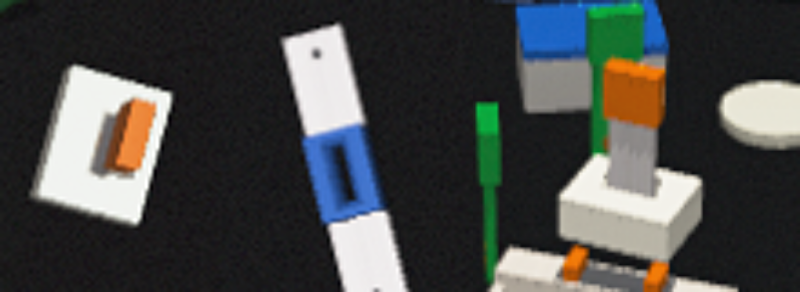

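```bash
python3 - <<'E'
from h import *
o=monitor.get_obs(); print({k:np.round(v,3) for k,v in o.items()})
M=Ro.from_rotvec(o['tool_rot']).as_matrix(); print(M.round(3)); print(vision.get_image('wrist')['T_tool_cam'])
E
```

```text
{'t': np.float64(0.1), 'q': array([-1.441,  0.053,  1.614,  0.   ,  1.476, -0.119]), 'dq': array([-0.001, -0.002, -0.003,  0.001,  0.001, -0.   ]), 'effort': array([-1.0000e-03, -3.9490e+01, -3.7137e+01, -0.0000e+00,  4.0000e-03,
       -0.0000e+00]), 'tool_pos': array([ 0.154, -0.605,  0.303]), 'tool_rot': array([-3.115, -0.39 , -0.   ]), 'contact_force': array([-0.51 ,  0.563,  0.81 ]), 'wrist_torque': array([0.035, 0.034, 0.038]), 'opening': np.float64(0.085)}
[[ 0.969  0.246 -0.   ]
 [ 0.246 -0.969  0.002]
 [ 0.    -0.002 -1.   ]]
[[-7.21957618e-05 -9.54143178e-01 -2.99350615e-01  7.78914126e-02]
 [ 9.99999818e-01  1.10664491e-04 -5.93903969e-04  1.10578331e-03]
 [ 5.99796904e-04 -2.99350603e-01  9.54142996e-01 -6.99837902e-02]
 [ 0.00000000e+00  0.00000000e+00  0.00000000e+00  1.00000000e+00]]
```

arm_command(rows="50 60 0 0 0 0;90 110 0 0 0 0;130 160 0 0 0 0;170 210 0 0 0 0;205 260 0 0 0 0;240 310 0 0 0 0;270 360 0 0 0 0;290 420 0 0 0 0;300 480 0 0 0 0;310 540 0 0 0 0;310 600 0 0 0 0;310 660 0 0 0 0", jaw=1)

```text
t: 1.65
tool_pos: [0.4634, 0.0516, 0.3028]
tool_rot: [-3.116, -0.389, -0.0]
contact_force: [0.4, -0.1, 0.0]
opening: 0.0852
```

arm_command(rows="-3 60 0 0 0 0;-5 120 0 0 0 0;-8 180 0 0 0 0;-8 240 0 0 0 0;-8 261 0 0 0 2;-8 261 0 0 0 2;-8 261 0 0 0 2")

```text
t: 2.52
tool_pos: [0.4556, 0.3115, 0.3026]
tool_rot: [-3.11, -0.442, 0.0]
contact_force: [-0.5, -0.0, -0.1]
opening: 0.0853
```

```bash
python3 - <<'E'
from h import *
c=shot('wrist','w1');pickle.dump(c,open('w1.pkl','wb')); o=c['o'];print(o['t'],o['tool_pos'],Ro.from_rotvec(o['tool_rot']).as_matrix().round(3),o['contact_force'])
for lo,hi,z in [((100,120,60),(125,255,255),.024),((0,0,150),(180,60,255),.008)]:
  for x in blobs(c,lo,hi,500):
    P=onz(c,cv2.boxPoints(x[2]),z);print('bar',x[1],onz(c,[x[2][0]],z)[0].round(4),P.round(4)[:,:2].tolist())
E
```

```text
2.525 [0.45562589 0.31148514 0.30255186] [[ 0.96   0.279 -0.   ]
 [ 0.279 -0.96   0.001]
 [-0.    -0.001 -1.   ]] [-0.47932308 -0.00156546 -0.1116916 ]
bar [315.44046365 207.29873551] [0.457  0.3171 0.024 ] [[0.4798, 0.3445], [0.491, 0.3058], [0.4331, 0.2882], [0.4213, 0.3289]]
bar [86.59614234 92.1696571 ] [0.5014 0.5664 0.008 ] [[0.3813, 0.6394], [0.5672, 0.6369], [0.604, 0.5034], [0.4232, 0.4823]]
bar [315.3666792  143.41256111] [0.5198 0.3352 0.008 ] [[0.5467, 0.3634], [0.5577, 0.3254], [0.4912, 0.3052], [0.4795, 0.3456]]
bar [582.49275234 240.07769136] [ 0.514  -0.0006  0.008 ] [[0.4058, 0.0857], [0.6209, 0.0999], [0.609, -0.0759], [0.3795, -0.1259]]
bar [492.3400335  190.86767169] [0.5239 0.1368 0.008 ] [[0.4433, 0.1508], [0.5965, 0.1288], [0.5956, 0.1244], [0.442, 0.1459]]
bar [316.21901056 261.54863813] [0.3921 0.2982 0.008 ] [[0.4172, 0.3255], [0.428, 0.2884], [0.3658, 0.2696], [0.3544, 0.3086]]
```

View pics/w1.png

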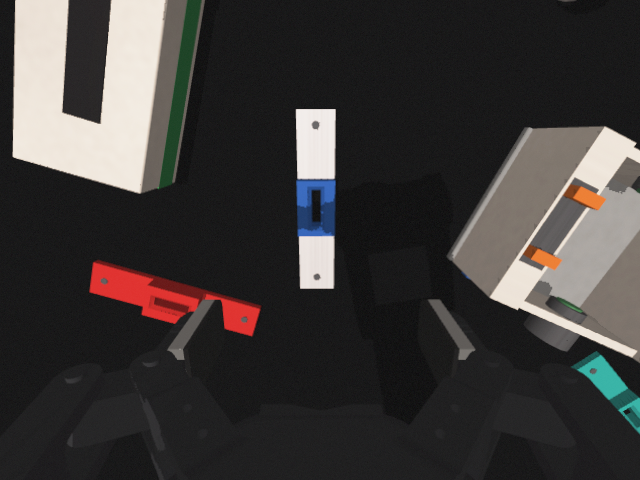

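The bar's centre is about (0.457, 0.317) with its axis at 16.2°. The wrist and top views agree, so I go down and grip.

arm_command(rows="1 5 -50 0 0 0;1 5 -100 0 0 0;1 5 -150 0 0 0;1 5 -195 0 0 0;1 5 -215 0 0 0;1 5 -226 0 0 0;1 5 -226 0 0 0")

```text
t: 3.45
tool_pos: [0.4574, 0.3162, 0.0774]
tool_rot: [-3.109, -0.44, -0.002]
contact_force: [0.5, 0.0, 0.3]
opening: 0.0855
```

arm_command(rows="0 0 0 0 0 0;0 0 0 0 0 0;0 0 0 0 0 0;0 0 0 0 0 0;0 0 0 0 0 0;0 0 0 0 0 0", jaw=0, squeeze=50)

```text
t: 4.2
tool_pos: [0.4583, 0.3169, 0.079]
tool_rot: [-3.108, -0.44, -0.005]
contact_force: [-0.6, 1.4, 7.0]
opening: 0.0389
```

arm_command(rows="0 0 20 0 0 0;0 0 50 0 0 0;0 0 100 0 0 0;0 0 150 0 0 0;0 0 180 0 0 0;0 0 180 0 0 0;0 0 180 0 0 0")

```text
t: 5.08
tool_pos: [0.4573, 0.3164, 0.2569]
tool_rot: [-3.109, -0.44, -0.0]
contact_force: [0.2, -0.6, -5.3]
opening: 0.0387
```

arm_command(rows="6 -40 0 0 0 9;12 -80 0 0 0 19;18 -120 0 0 0 29;24 -160 0 0 0 39;30 -200 0 0 0 49;38 -240 0 0 0 59;46 -270 0 0 0 65;46 -279 0 0 0 65.6;46 -279 0 0 0 65.6;46 -279 0 0 0 65.6;46 -279 0 0 0 65.6")

```text
t: 6.45
tool_pos: [0.503, 0.0383, 0.2567]
tool_rot: [-2.374, -2.055, 0.001]
contact_force: [-0.5, 0.1, -3.4]
opening: 0.0388
```

```bash
python3 - <<'E'
from h import *
c=shot('wrist','w2');o=c['o'];print(o['t'],o['tool_pos'],Ro.from_rotvec(o['tool_rot']).as_matrix().round(4),o['contact_force'])
a=shot('top','top2');b=shot('side','side2');pickle.dump((c,a,b),open('p2.pkl','wb'))
for n,k,z in(('w',c,.112),('t',a,.112)):
  for x in blobs(k,(5,140,120),(20,255,255),40): print(n,'lug',x[1].round(1),onz(k,[x[2][0]],z)[0].round(4))
for x in blobs(a,(0,0,150),(180,60,255),100): 
  if 240<x[1][0]<350 and 200<x[1][1]<290: print('white',x[1],[np.round(v,1) for v in x[2]],onz(a,cv2.boxPoints(x[2]),.186).round(4)[:,:2].tolist())
im=np.hstack([cv2.resize(c['im'],(533,400)),cv2.resize(a['im'][195:295,240:360][:, :67*120//67],(267,222)).repeat(1,0)[:400] if 0 else cv2.resize(a['im'][180:300,250:330],(267,400))])
cv2.imwrite('pics/c2.png',im[:,:,::-1])
E
```

```text
6.45 [0.50304117 0.03829108 0.25671649] [[ 1.430e-01  9.897e-01 -1.600e-03]
 [ 9.897e-01 -1.430e-01  9.000e-04]
 [ 6.000e-04 -1.700e-03 -1.000e+00]] [-0.54351135  0.1110699  -3.44985608]
w lug [266.8 119.7] [0.484  0.1261 0.112 ]
w lug [372.3 121.7] [0.5472 0.117  0.112 ]
t lug [431.8 241.7] [ 0.5143 -0.2754  0.112 ]
t lug [331.  261.4] [ 0.4631 -0.0425  0.112 ]
white [337.36714976 223.49275362] [array([337., 224.]), array([18., 14.]), np.float64(90.0)] [[0.5618, -0.0356], [0.5625, -0.0663], [0.5229, -0.067], [0.5222, -0.0364]]
white [334.73584906 246.83490566] [array([333.9, 246.1]), array([15.9, 17.3]), np.float64(9.5)] [[0.4776, -0.0256], [0.515, -0.031], [0.51, -0.0655], [0.4727, -0.06]]
white [282.40046838 266.61592506] [array([290.5, 264.9]), array([46.1, 25.9]), np.float64(10.3)] [[0.4304, 0.1019], [0.4862, 0.0933], [0.4706, -0.0059], [0.4149, 0.0029]]
white [327.96153846 273.95384615] [array([328.7, 271.2]), array([13.3, 25.5]), np.float64(8.1)] [[0.413, -0.0176], [0.4679, -0.0242], [0.4645, -0.053], [0.4095, -0.0463]]
```

View pics/c2.png

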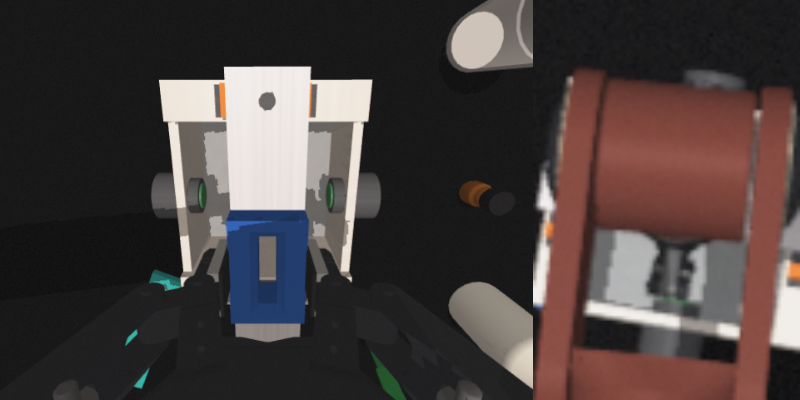

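```bash
python3 - <<'E'
from h import *
c,a,b=pickle.load(open('p2.pkl','rb'))
u=np.array([.99,-.143,0]);v=np.array([.143,.99,0])   # tool y (≈bay x), tool x(≈bay y)
T=c['o']['tool_pos']
h=cv2.cvtColor(c['im'],cv2.COLOR_RGB2HSV)
f=lambda P:(((P-T)@u*1e3).round(2),((P-T)@v*1e3).round(2))
for x in blobs(c,(5,140,120),(20,255,255),40):
    s=x[0];print('lug',s, 'L',f(onz(c,[(s[0]-.5,x[1][1])],.112)),'R',f(onz(c,[(s[0]+s[2]-.5,x[1][1])],.112)),'y',f(onz(c,[(x[1][0],s[1]-.5),(x[1][0],s[1]+s[3]-.5)],.112)))
for r in (90,110,120,130,150,180,200,240,280,300,340,380):
    w=(h[r,:,1]<60)&(h[r,:,2]>165) if r<250 else (h[r,:,0]>100)&(h[r,:,0]<125)&(h[r,:,1]>120)
    k=np.flatnonzero(w); k=k[(k>180)&(k<450)]; g=np.split(k,np.flatnonzero(np.diff(k)>2)+1); print(r,[(int(x[0]),int(x[-1])) for x in g if len(x)>4])
    for x in g:
        if x[0]<320<x[-1]: z=.1857 if r<250 else .2017; print('   bar edges',f(onz(c,[(x[0]-.5,r),(x[-1]+.5,r)],z)))
# bar end row, outer bay end row
for col in (295,320,345,200,210,430,440):
    k=np.flatnonzero((h[:200,col,1]<60)&(h[:200,col,2]>150)); print(col,k[0], f(onz(c,[(col,k[0]-.5)],.1857 if 280<col<360 else .1)))
E
```

```text
lug [263 100   8  41 256] L (array([-33.91]), array([84.41])) R (array([-29.08]), array([84.41])) y (array([-30.78, -31.93]), array([95.71, 72.38]))
lug [371 100   3  41  61] L (array([31.4]), array([83.29])) R (array([33.21]), array([83.29])) y (array([31.89, 32.97]), array([95.7 , 72.37]))
90 [(269, 372)]
   bar edges (array([-18.84,  21.41]), array([92.4 , 92.39]))
110 [(193, 257), (270, 371), (380, 445)]
   bar edges (array([-18.79,  21.36]), array([85.18, 85.18]))
120 [(194, 257), (271, 310), (331, 370), (380, 444)]
130 [(195, 258), (271, 315), (326, 370), (379, 443)]
150 [(202, 213), (272, 370), (424, 435)]
   bar edges (array([-18.69,  21.65]), array([69.97, 69.97]))
180 [(205, 216), (248, 395), (422, 433)]
   bar edges (array([-29.27,  32.64]), array([57.83, 57.83]))
200 [(207, 218), (248, 394), (420, 430)]
   bar edges (array([-29.83,  32.78]), array([49.38, 49.38]))
240 [(211, 222), (276, 366), (416, 427)]
   bar edges (array([-18.63,  21.59]), array([31.51, 31.51]))
280 [(273, 369)]
   bar edges (array([-18.25,  21.23]), array([19.49, 19.5 ]))
300 [(273, 310), (332, 368)]
340 [(276, 366)]
   bar edges (array([-18.16,  21.14]), array([-8.74, -8.72]))
380 [(277, 365)]
   bar edges (array([-18.54,  21.52]), array([-29.55, -29.52]))
295 80 (array([-8.49]), array([96.1]))
320 80 (array([1.1]), array([96.1]))
345 80 (array([10.69]), array([96.1]))
200 96 (array([-74.16]), array([99.05]))
210 96 (array([-67.92]), array([99.07]))
430 96 (array([69.5]), array([99.04]))
440 96 (array([75.74]), array([99.02]))
```

arm_command(rows="-2 0 -30 0 0 0;-2 0 -55 0 0 0;-2 0 -60 0 0 0;-2 0 -60 0 0 0;-2 0 -60 0 0 0")

```text
t: 7.22
tool_pos: [0.5021, 0.0379, 0.1986]
tool_rot: [2.375, 2.056, 0.002]
contact_force: [-0.0, -1.6, -4.0]
opening: 0.0392
```

```bash
cat > m.py <<'E'
from h import *
import sys
c=shot('wrist','w'+sys.argv[1]);o=c['o'];T=o['tool_pos'];M=Ro.from_rotvec(o['tool_rot']).as_matrix();print(o['t'],T,M[:,0],o['contact_force'])
u=M[:,1];v=M[:,0];h=cv2.cvtColor(c['im'],cv2.COLOR_RGB2HSV)
zb=T[2]-.079
f=lambda P:(((P-T)@u*1e3).round(2),((P-T)@v*1e3).round(2))
for x in blobs(c,(5,140,120),(20,255,255),20):
    s=x[0];print('lug',s, 'L',f(onz(c,[(s[0]-.5,x[1][1])],.112)),'R',f(onz(c,[(s[0]+s[2]-.5,x[1][1])],.112)),'y',f(onz(c,[(x[1][0],s[1]-.5),(x[1][0],s[1]+s[3]-.5)],.112)))
for r in range(60,250,12):
    k=np.flatnonzero((h[r,:,1]<60)&(h[r,:,2]>165)); k=k[(k>150)&(k<490)]; g=np.split(k,np.flatnonzero(np.diff(k)>2)+1); print(r,[(int(x[0]),int(x[-1])) for x in g if len(x)>4],end='')
    for x in g:
        if len(x) and x[0]<320<x[-1]: print('   bar',*f(onz(c,[(x[0]-.5,r),(x[-1]+.5,r)],zb+.008)),end='')
    print()
for col in (295,345,200,440):
    k=np.flatnonzero((h[:200,col,1]<60)&(h[:200,col,2]>150)); print(col,k[:1], f(onz(c,[(col,k[0]-.5)],zb+.008 if 280<col<360 else .1)))
E
python3 m.py 3
```

```text
7.225 [0.50209523 0.03793173 0.1986097 ] [1.43257854e-01 9.89685194e-01 6.36435657e-04] [-0.02340507 -1.556339   -3.98327261]
lug [ 242   85   27   58 1380] L (array([-33.2]), array([84.73])) R (array([-21.38]), array([84.74])) y (array([-26.63, -28.06]), array([96.26, 72.47]))
lug [ 371   85   25   58 1273] L (array([23.32]), array([84.76])) R (array([34.27]), array([84.75])) y (array([28.07, 29.42]), array([96.27, 72.46]))
lug [624 239  16   7  37] L (array([149.65]), array([25.55])) R (array([157.39]), array([25.55])) y (array([153.11, 154.1 ]), array([27.16, 23.56]))
lug [266 390  15  13 106] L (array([-30.14]), array([-66.37])) R (array([-21.56]), array([-66.4])) y (array([-26.72, -27.12]), array([-62.73, -71.84]))
60 []
72 []
84 [(151, 241), (265, 372), (396, 489)]   bar [-20.14  21.43] [94.44 94.45]
96 [(151, 234), (270, 371), (403, 489)]   bar [-18.42  21.24] [90.19 90.19]
108 [(151, 235), (270, 371), (402, 489)]   bar [-18.62  21.44] [85.84 85.85]
120 [(151, 236), (270, 310), (331, 370), (401, 487)]
132 [(152, 237), (271, 370), (400, 485)]   bar [-18.64  21.45] [76.88 76.88]
[... 185 characters left out ...]
456, 471)]   bar [-36.22  39.88] [62.71 62.69]
180 [(168, 182), (230, 412), (455, 470)]   bar [-36.63  39.88] [57.79 57.76]
192 [(170, 184), (233, 411), (453, 468)]   bar [-35.78  39.87] [52.76 52.72]
204 [(172, 185), (233, 410), (452, 466)]   bar [-36.18  39.86] [47.61 47.57]
216 [(173, 187), (233, 409), (451, 465)]   bar [-36.6   39.85] [42.36 42.31]
228 [(175, 188), (246, 397), (449, 463)]   bar [-31.36  35.03] [36.98 36.94]
240 [(176, 190), (250, 260), (276, 366), (387, 395), (448, 462)]   bar [-18.49  21.71] [31.48 31.45]
295 [80] (array([-8.37]), array([96.03]))
345 [80] (array([10.8]), array([96.03]))
200 [81] (array([-53.82]), array([99.42]))
440 [81] (array([56.24]), array([99.44]))
```

arm_command(rows="-1 4 -4 0 0 0;-1 4 -4 0 0 0;-1 4 -4 0 0 0;-1 4 -4 0 0 0")

```text
t: 7.78
tool_pos: [0.5011, 0.0419, 0.1946]
tool_rot: [2.375, 2.056, 0.002]
contact_force: [-0.3, 0.4, -4.3]
opening: 0.0387
```

```bash
python3 m.py 4 | grep -v '^[12]' ; python3 - <<'E'
from h import *
o=monitor.get_obs();print(o['tool_pos'])
E
```

```text
7.775 [0.50107672 0.0419218  0.19462771] [1.43246996e-01 9.89686763e-01 6.40533420e-04] [-0.25754126  0.43577407 -4.28861761]
lug [ 244   93   27   59 1427] L (array([-31.71]), array([81.07])) R (array([-20.11]), array([81.08])) y (array([-25.07, -26.45]), array([92.69, 68.75]))
lug [ 374   93   27   59 1427] L (array([24.21]), array([81.11])) R (array([35.82]), array([81.1])) y (array([29.24, 30.67]), array([92.7 , 68.74]))
lug [629 246  11   7  27] L (array([149.17]), array([23.43])) R (array([154.39]), array([23.43])) y (array([151.64, 152.62]), array([24.9 , 21.34]))
lug [268 400  15   4  40] L (array([-28.45]), array([-67.53])) R (array([-20.02]), array([-67.56])) y (array([-24.58, -24.69]), array([-66.01, -68.78]))
60 []
72 []
84 [(269, 372)]   bar [-18.6   21.43] [94.44 94.45]
96 [(151, 236), (270, 372), (408, 489)]   bar [-18.42  21.63] [90.19 90.19]
345 [80] (array([10.8]), array([96.03]))
440 [89] (array([55.31]), array([95.61]))
[0.50105778 0.04188652 0.1945866 ]
```

View pics/w4.png

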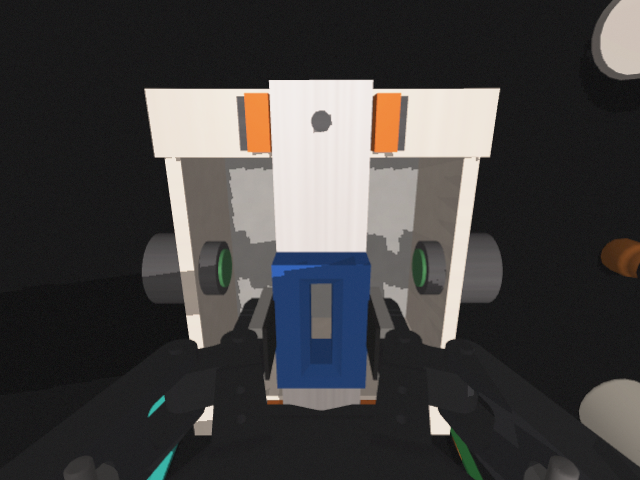

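The bar is centred between the lugs to about 0.5 mm, and its end is flush with the rest's end. I lower it now.

arm_command(rows="0.5 -0.4 -6 0 0 0;0.5 -0.4 -11 0 0 0;0.5 -0.4 -15 0 0 0;0.5 -0.4 -15 0 0 0;0.5 -0.4 -15 0 0 0")

```text
t: 8.45
tool_pos: [0.5016, 0.0415, 0.1795]
tool_rot: [2.375, 2.056, 0.002]
contact_force: [-0.9, 0.3, -3.3]
opening: 0.0385
```

arm_command(rows="0 0 -1 0 0 0;0 0 -2 0 0 0;0 0 -2 0 0 0;0 0 -2 0 0 0")

```text
t: 8.95
tool_pos: [0.5017, 0.0415, 0.179]
tool_rot: [2.375, 2.056, 0.002]
contact_force: [-5.4, -0.3, 5.3]
opening: 0.0388
```

arm_command(rows="0 0 0 0 0 0;0 0 0 0 0 0;0 0 0 0 0 0;0 0 0 0 0 0", jaw=0.75)

```text
t: 9.45
tool_pos: [0.5018, 0.0415, 0.1789]
tool_rot: [2.375, 2.056, 0.002]
contact_force: [-0.7, -0.4, 0.0]
opening: 0.0638
```

arm_command(rows="0 0 10 0 0 0;0 0 40 0 0 0;0 0 90 0 0 0;0 0 130 0 0 0;0 0 130 0 0 0;0 0 130 0 0 0")

```text
t: 10.2
tool_pos: [0.5016, 0.0415, 0.3089]
tool_rot: [2.375, 2.056, 0.002]
contact_force: [1.4, -0.4, -0.9]
opening: 0.0639
```

```bash
python3 - <<'E'
from h import *
c=shot('wrist','w5');o=c['o'];T=o['tool_pos'];M=Ro.from_rotvec(o['tool_rot']).as_matrix();u=M[:,1];v=M[:,0]
pickle.dump(c,open('w5.pkl','wb'))
print(o['t'],T,v,o['contact_force'],o['opening'])
f=lambda P:(((P-T)@u*1e3).round(2),((P-T)@v*1e3).round(2))
for x in blobs(c,(5,140,120),(20,255,255),20): print('lug',x[0],f(onz(c,cv2.boxPoints(x[2]),.112)))
for x in blobs(c,(100,120,40),(125,255,255),500): print('blue',x[0],f(onz(c,cv2.boxPoints(x[2]),.124)))
E
```

```text
10.2 [0.50160209 0.04147683 0.30885337] [1.43311625e-01 9.89677467e-01 5.38116978e-04] [ 1.35863164 -0.40944123 -0.87554592] 0.0639258035961936
lug [277 111  15  33 474] (array([-31.04, -20.61, -21.23, -31.95]), array([92.38, 92.39, 69.5 , 69.49]))
lug [350 111  16  33 458] (array([23.88, 24.13, 34.59, 34.64]), array([69.52, 92.71, 92.36, 69.14]))
lug [532 212  20  14  74] (array([171.39, 185.  , 189.07, 175.42]), array([ 9.78, 18.93, 13.63,  4.37]))
lug [284 307  13  30 344] (array([-31.7 , -21.21, -20.47, -31.28]), array([ -71.27,  -70.67, -100.83, -101.46]))
lug [346 307  12  29 331] (array([24.05, 33.87, 34.78, 24.69]), array([-71.16, -71.17, -99.89, -99.88]))
blue [ 296  200   51   74 3145] (array([-17.51,  20.98,  22.34, -18.86]), array([ 27.66,  27.64, -33.19, -33.15]))
```

View pics/w5.png

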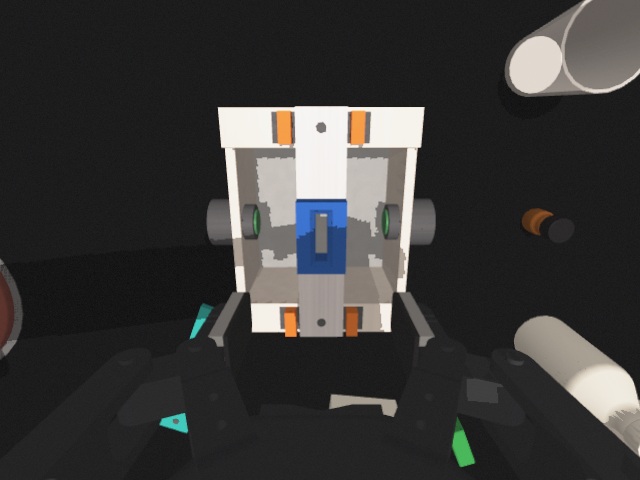

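Picture 7 shows the bar seated flat between all four lugs: the slot is at (321,232), with lugs at (284,127), (357,127), (290,322) and (352,322). Now the paddle.

arm_command(rows="1 -31 0 0 0 -10;2 -62 0 0 0 -20;3 -93 0 0 0 -30;4 -124 0 0 0 -40;5 -155 0 0 0 -50;6 -186 0 0 0 -60;7 -217 0 0 0 -70;8 -248 0 0 0 -80;9 -280 0 0 0 -90;10 -311 0 0 0 -96;10 -311 0 0 0 -96;10 -311 0 0 0 -96", jaw=0.65)

```text
t: 11.75
tool_pos: [0.5109, -0.2689, 0.3063]
tool_rot: [-3.116, 0.388, 0.003]
contact_force: [0.6, -0.1, 0.2]
opening: 0.0556
```

```bash
python3 - <<'E'
from h import *
c=shot('wrist','w6');o=c['o'];T=o['tool_pos'];M=Ro.from_rotvec(o['tool_rot']).as_matrix();u=M[:,1];v=M[:,0]
pickle.dump(c,open('w6.pkl','wb'))
print(o['t'],T,M.round(4),o['contact_force'],o['opening'])
f=lambda P:(((P-T)@u*1e3).round(2),((P-T)@v*1e3).round(2))
for x in blobs(c,(5,140,100),(20,255,255),60): print('grip',x[0],x[2],f(onz(c,cv2.boxPoints(x[2]),.139)),onz(c,[x[2][0]],.139))
for x in blobs(c,(0,0,150),(180,60,255),1500): print('white',x[0],x[2],f(onz(c,cv2.boxPoints(x[2]),.035)),onz(c,[x[2][0]],.035))
E
```

```text
11.75 [ 0.5108774  -0.26887665  0.30633857] [[ 0.9695 -0.2452 -0.0015]
 [-0.2452 -0.9695  0.0022]
 [-0.002  -0.0018 -1.    ]] [ 0.64453704 -0.12903364  0.22434752] 0.055593199040664454
grip [ 0 27  6 26 82] ((2.5, 39.5), (5.0, 25.0), 0.0) (array([-201.18, -197.12, -194.08, -198.07]), array([126.65, 140.3 , 140.33, 126.67])) [[ 0.68854602 -0.10968688  0.139     ]]
grip [ 312  201   22   66 1319] ((322.5, 233.5), (65.0, 21.0), 90.0) (array([-6.14,  8.92,  9.47, -6.54]), array([ 32.28,  32.29, -17.89, -17.91])) [[ 0.5179882  -0.27183958  0.139     ]]
grip [ 59 273  38  18 517] ((77.5544662475586, 281.5445251464844), (15.323573112487793, 37.21438980102539), 84.2894058227539) (array([-201.36, -172.49, -173.9 , -203.21]), array([-26.07, -23.  , -35.83, -38.98])) [[ 0.52666191 -0.07893552  0.139     ]]
grip [ 80 328  35  18 450] ((97.05206298828125, 336.93377685546875), (14.416571617126465, 34.353538513183594), 83.1572265625) (array([-196.1 , -167.85, -168.92, -197.6 ]), array([-75.53, -71.78, -85.22, -89.08])) [[ 0.47748461 -0.07178291  0.139     ]]
white [ 288  164   69   87 4663] ((322.0
[... 491 characters left out ...]
162078857422, 57.25177001953125), 14.420774459838867) (array([-355.59, -323.15, -216.87, -244.55]), array([-50.05,  10.81, -19.16, -83.55])) [[0.54707604 0.01699657 0.035     ]]
white [  20  289   90   47 3099] ((64.60395812988281, 312.03961181640625), (41.592552185058594, 85.772216796875), 84.2894058227539) (array([-338.36, -240.98, -246.35, -347.92]), array([ -96.06,  -85.58, -138.55, -149.8 ])) [[0.4689736  0.04467422 0.035     ]]
white [   0  324  126   59 1574] ((64.93048095703125, 368.9916687011719), (42.061710357666016, 129.16378784179688), 65.89776611328125) (array([-394.44, -238.23, -227.21, -389.53]), array([-204.82, -131.87, -184.63, -263.57])) [[0.39779306 0.08048091 0.035     ]]
```

View pics/w6.png

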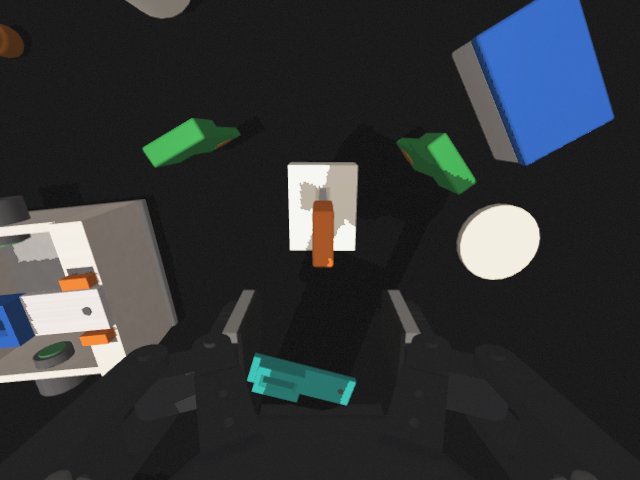

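arm_command(rows="4 -1 -40 0 0 0;4 -1 -80 0 0 0;4 -1 -110 0 0 0;4 -1 -125 0 0 0;4 -1 -133 0 0 0;4 -1 -133 0 0 0;4 -1 -133 0 0 0")

```text
t: 12.68
tool_pos: [0.5157, -0.27, 0.1753]
tool_rot: [-3.117, 0.387, -0.002]
contact_force: [0.5, -0.3, -0.4]
opening: 0.0555
```

arm_command(rows="0 0 0 0 0 0;0 0 0 0 0 0;0 0 0 0 0 0;0 0 0 0 0 0;0 0 0 0 0 0;0 0 0 0 0 0", jaw=0, squeeze=40)

```text
t: 13.42
tool_pos: [0.5161, -0.2704, 0.1761]
tool_rot: [3.117, -0.387, 0.004]
contact_force: [0.6, -1.6, 5.7]
opening: 0.0157
```

arm_command(rows="0 0 10 0 0 0;0 0 35 0 0 0;0 0 80 0 0 0;0 0 130 0 0 0;0 0 165 0 0 0;0 0 165 0 0 0;0 0 165 0 0 0")

```text
t: 14.3
tool_pos: [0.5156, -0.27, 0.3392]
tool_rot: [-3.117, 0.387, 0.001]
contact_force: [-0.2, -0.1, -1.7]
opening: 0.0155
```

arm_command(rows="-1 -1 0 0 0 8;-3 31 0 0 0 17;-4 62 0 0 0 26;-6 93 0 0 0 35;-7 124 0 0 0 44;-9 155 0 0 0 53;-10 186 0 0 0 62;-11 217 0 0 0 71;-12 248 0 0 0 80;-13 280 0 0 0 88;-14 308 0 0 0 96;-14 308 0 0 0 96")

```text
t: 15.8
tool_pos: [0.5006, 0.0394, 0.3363]
tool_rot: [-2.368, -2.058, 0.007]
contact_force: [0.8, 0.4, -0.4]
opening: 0.0156
```

arm_command(rows="0 0 0 0 0 0;0 0 0 0 0 0")

```text
t: 16.05
tool_pos: [0.5003, 0.0387, 0.335]
tool_rot: [-2.369, -2.055, 0.009]
contact_force: [-0.3, -0.4, 0.4]
opening: 0.0155
```

```bash
python3 - <<'E'
from h import *
c=shot('wrist','w7');o=c['o'];T=o['tool_pos'];M=Ro.from_rotvec(o['tool_rot']).as_matrix();u=M[:,1];v=M[:,0]
b=shot('side','side7');pickle.dump((c,b),open('p7.pkl','wb'))
print(o['t'],T,M.round(4),o['contact_force'],o['opening'])
f=lambda P:(((P-T)@u*1e3).round(2),((P-T)@v*1e3).round(2))
for x in blobs(c,(5,140,60),(22,255,255),60): print('org',x[0],f(onz(c,cv2.boxPoints(x[2]),.112)),f(onz(c,cv2.boxPoints(x[2]),T[2]-.037)))
for x in blobs(c,(100,120,40),(125,255,255),500): print('blue',x[0],f(onz(c,cv2.boxPoints(x[2]),.124)))
im=np.hstack([cv2.resize(c['im'],(533,400)),cv2.resize(b['im'][130:330,260:393],(267,400))]);cv2.imwrite('pics/c7.png',im[:,:,::-1])
E
```

```text
16.05 [0.50026711 0.03874643 0.3350422 ] [[ 1.414e-01  9.899e-01 -8.100e-03]
 [ 9.900e-01 -1.414e-01  1.000e-04]
 [-1.000e-03 -8.000e-03 -1.000e+00]] [-0.33894221 -0.43151828  0.36280388] 0.015471786861374773
org [284 109  14  30 389] (array([-28.46, -17.84, -18.33, -29.23]), array([95.51, 95.51, 72.86, 72.85])) (array([-9.47, -5.6 , -5.78, -9.75]), array([83.24, 83.24, 74.97, 74.97]))
org [352 109  13  30 385] (array([27.07, 36.85, 37.74, 27.71]), array([95.48, 95.47, 72.85, 72.86])) (array([10.79, 14.36, 14.69, 11.03]), array([83.23, 83.22, 74.97, 74.97]))
org [514 202  29  25 403] (array([170.57, 179.29, 197.24, 188.82]), array([ 5.39, 25.22, 14.9 , -5.35])) (array([63.16, 66.34, 72.89, 69.82]), array([50.35, 57.59, 53.82, 46.43]))
org [ 299  265   45  140 5610] (array([-18.92,  22.46,  25.62, -22.06]), array([ -41.5 ,  -41.38, -203.09, -203.42])) (array([-5.99,  9.11, 10.26, -7.14]), array([ 33.24,  33.28, -25.73, -25.85]))
blue [ 302  190   46   69 2330] (array([-14.22,  23.62,  25.05, -15.26]), array([ 31.15,  31.19, -29.82, -29.93]))
```

View pics/c7.png

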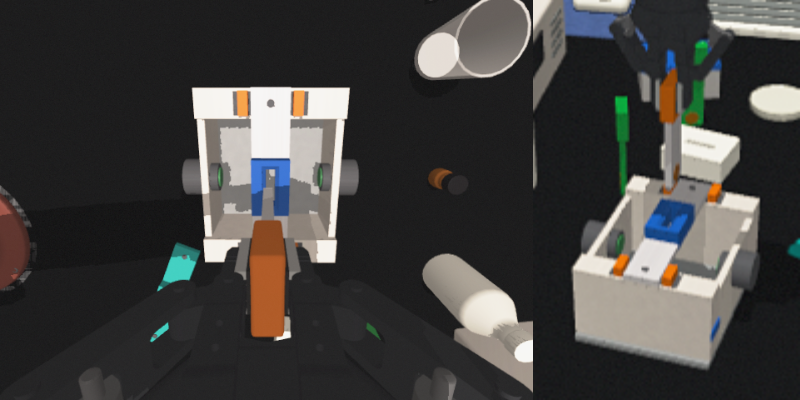

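arm_command(rows="1 1 -15 0 -0.5 0;1.2 1.3 -27 0 -0.5 0;1.2 1.3 -27 0 -0.5 0;1.2 1.3 -27 0 -0.5 0;1.2 1.3 -27 0 -0.5 0;1.2 1.3 -27 0 -0.5 0")

```text
t: 16.9
tool_pos: [0.5019, 0.04, 0.3094]
tool_rot: [2.372, 2.057, 0.004]
contact_force: [-0.5, -0.2, 0.1]
opening: 0.0155
```

```bash
cat > ov.py <<'E'
from h import *
import sys
n=sys.argv[1];c=shot('wrist');b=shot('side');pickle.dump((c,b),open('p%s.pkl'%n,'wb'))
o=c['o'];T=o['tool_pos'];M=Ro.from_rotvec(o['tool_rot']).as_matrix();u=M[:,1]*[1,1,0];v=M[:,0]*[1,1,0]
print(o['t'],T,M.round(4),o['contact_force'],o['opening'])
f=lambda P:(((P-T)@u*1e3).round(2),((P-T)@v*1e3).round(2))
for x in blobs(c,(100,120,40),(125,255,255),500): print('blue',x[0],f(onz(c,cv2.boxPoints(x[2]),.124)))
for x in blobs(c,(5,140,60),(22,255,255),60): print('org',x[0],f(onz(c,cv2.boxPoints(x[2]),.112)))
def draw(k,box,s,voff):
    x0,y0,w,h=box; im=cv2.resize(k['im'][y0:y0+h,x0:x0+w],None,fx=s,fy=s,interpolation=2)[:,:,::-1].copy()
    for z in np.arange(.0,.135,.01):
        for du in(-.004,.004):
            for dv in (-.018,.018):
                P=T+u*du+v*(dv+voff)+np.array([0,0,-.171+z])
                p=(proj(k,P)[0]+.5-[x0,y0])*s; cv2.circle(im,tuple(p.astype(int)),1,(0,0,255) if dv<0 else (0,255,255),-1)
    return im
im=np.hstack([draw(c,(260,160,120,180),3.3,-.0013)[:590],draw(b,(300,140,110,160),3.7,-.0013)[:590]]);print(im.shape)
cv2.imwrite('pics/ov%s.png'%n,im)
E
sed -i 's/im=np.hstack.*/A=draw(c,(260,160,120,180),3.3,-.0013);B=draw(b,(300,140,110,160),3.7,-.0013);im=np.hstack([cv2.resize(A,(393,590)),cv2.resize(B,(404,590))])/' ov.py
python3 ov.py 8
```

```text
16.9 [0.50192033 0.04002891 0.30941328] [[ 1.412e-01  9.900e-01  3.000e-03]
 [ 9.900e-01 -1.412e-01  0.000e+00]
 [ 4.000e-04  3.000e-03 -1.000e+00]] [-0.50454229 -0.2277844   0.05070207] 0.015532353354995143
blue [ 295  198   51   74 2639] (array([-17.73,  20.77,  22.08, -19.13]), array([ 29.19,  29.16, -31.58, -31.51]))
org [276 109  15  33 475] (array([-31.2 , -20.77, -21.41, -32.13]), array([93.88, 93.89, 71.04, 71.03]))
org [349 109  16  33 463] (array([23.5 , 23.97, 34.56, 34.4 ]), array([71.08, 94.29, 93.86, 70.61]))
org [521 207  31  27 471] (array([163.33, 171.97, 190.18, 181.84]), array([ 6.2 , 25.27, 14.55, -4.98]))
org [ 299  265   45  140 5632] (array([-16.53,  21.22,  24.09, -19.38]), array([ -31.02,  -31.08, -178.55, -178.39]))
```

View pics/ov8.png

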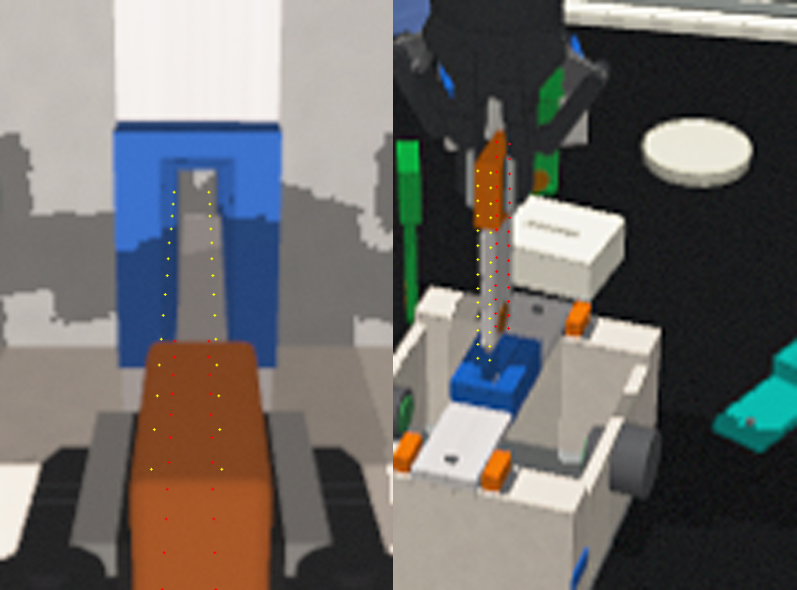

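```bash
python3 - <<'E'
from h import *
c,b=pickle.load(open('p8.pkl','rb'))
g=cv2.cvtColor(c['im'],cv2.COLOR_RGB2GRAY);h=cv2.cvtColor(c['im'],cv2.COLOR_RGB2HSV)
for r in range(204,264,3): print(r,' '.join('%d%s'%(g[r,x],'b' if h[r,x,1]>120 else '') for x in range(306,336)))
T=c['o']['tool_pos'];M=Ro.from_rotvec(c['o']['tool_rot']).as_matrix();u=M[:,1]*[1,1,0];v=M[:,0]*[1,1,0]
for z,dv in ((0,.016),(.006,.018),(.016,.018),(.09,.018),(.09,.022)): print(z,proj(c,T+v*(dv-.0013)+u*.0014+[0,0,-.171+z]).round(1))
gb=cv2.cvtColor(b['im'],cv2.COLOR_RGB2GRAY);hb=cv2.cvtColor(b['im'],cv2.COLOR_RGB2HSV)
print('side')
for r in range(198,246,3): print(r,' '.join('%d%s'%(gb[r,x],'b' if 100<hb[r,x,0]<125 and hb[r,x,1]>120 else '') for x in range(318,340)))
for z in (0,.006,.09):
  for du in (-.004,.004): print(z,du,proj(b,T+v*(.018-.0013)+u*du+[0,0,-.171+z]).round(1),proj(b,T+v*(-.018-.0013)+u*du+[0,0,-.171+z]).round(1))
E
```

```text
204 108b 109b 108b 108b 108b 109b 108b 108b 108b 108b 108b 110b 109b 108b 108b 107b 109b 109b 108b 107b 108b 108b 109b 108b 108b 109b 109b 108b 110b 108b
207 108b 108b 108b 106b 104b 105b 104b 103b 104b 104b 105b 104b 103b 104b 104b 103b 104b 104b 106b 105b 104b 104b 105b 104b 104b 106b 107b 108b 110b 109b
210 109b 108b 102b 91b 87b 87b 85b 85b 85b 84b 86b 86b 85b 85b 85b 83b 83b 82b 82b 82b 81b 81b 83b 84b 87b 95b 105b 109b 109b 109b
213 109b 108b 102b 89b 88b 88b 87b 82b 91 108 113 113 113 167 186 186 186 166 153 122 85b 85b 87b 87b 88b 96b 105b 108b 108b 107b
216 108b 109b 101b 83b 82b 88b 86b 82b 90 106 112 111 112 141 175 144 112 111 112 101 86b 85b 89b 88b 88b 95b 104b 108b 107b 108b
219 109b 108b 100b 89b 87b 88b 87b 81b 91 106 112 112 111 111 111 112 111 112 112 101 88b 84b 88b 89b 81b 91b 104b 109b 108b 108b
222 108b 106b 102b 88b 87b 86b 87b 80b 92 107 112 112 112 112 113 112 111 111 111 101 81 72b 84b 89b 81b 91b 104b 108b 108b 109b
225 108b 108b 101b 89b 86b 87b 86b 82b 91 108 128 133 132 134 135 133 128 117 116 111 96 71b 71b 83b 89b 94b 105b 107b 106b 106b
228 108b 106b
[... 2521 characters left out ...]
 153 154 117 60b 166 161 160 140 114 80b 54b 54b 63b 65b 89 88 101 108 109 125
234 150 154 129 63b 50b 52b 77 112 130 92 50b 58b 60b 60b 62b 54b 55b 54b 52b 57b 55b 54b
237 139 59b 48b 55b 55b 56b 57b 56b 56b 50b 51b 60b 58b 54b 52b 55b 51b 55b 57b 52b 49b 51b
240 87b 89b 92b 91b 87b 84b 52b 50b 49b 49b 49b 54b 70b 91b 92b 92b 92b 87b 54b 48b 49b 53b
243 80b 86b 88b 93b 87b 86b 81b 74b 70b 90b 88b 91b 90b 90b 92b 94b 61b 45b 49b 45b 70 146
0 -0.004 [[325.9 237.2]] [[330.9 228.7]]
0 0.004 [[322.5 236.5]] [[327.5 228. ]]
0.006 -0.004 [[325.9 235. ]] [[330.9 226.5]]
0.006 0.004 [[322.5 234.3]] [[327.5 225.9]]
0.09 -0.004 [[326.1 202.7]] [[331.2 194.6]]
0.09 0.004 [[322.5 202.1]] [[327.7 194. ]]
```

```bash
python3 - <<'E'
from h import *
c,b=pickle.load(open('p8.pkl','rb'));w6=pickle.load(open('w6.pkl','rb'))
def f(k,uv,z):
    T=k['o']['tool_pos'];M=Ro.from_rotvec(k['o']['tool_rot']).as_matrix();P=onz(k,[uv],z)[0]-T
    return (P@(M[:,1]*[1,1,0])*1e3).round(2),(P@(M[:,0]*[1,1,0])*1e3).round(2)
z0=c['o']['tool_pos'][2]-.171
for dz in(-.004,0,.004): print('grip',f(c,(321,264.5),z0+.09+dz),'tip',f(c,(321,224),z0+dz),f(c,(321,227),z0+dz))
print('w6 grip bottom +v',f(w6,(322,200.5),.095),'top -v',f(w6,(322,266.5),.139))
h=cv2.cvtColor(w6['im'],cv2.COLOR_RGB2HSV);print([(r,*h[r,322]) for r in range(192,272,3)])
h=cv2.cvtColor(c['im'],cv2.COLOR_RGB2HSV);print([(r,*h[r,321]) for r in range(256,320,4)])
print('slot +v mouth',f(c,(321,208),.124),f(c,(321,212),.120),'slot u',[f(c,(x,219),.120)[0] for x in (308,313.5,326,331)],'blade u',[f(c,(x,246),z0+.03)[0] for x in (313.7,328.2)],[f(c,(x,261),z0+.08)[0] for x in (313,328.8)])
E
```

```text
grip (np.float64(1.87), np.float64(14.28)) tip (np.float64(2.24), np.float64(11.25)) (np.float64(2.24), np.float64(8.89))
grip (np.float64(1.86), np.float64(15.88)) tip (np.float64(2.23), np.float64(12.31)) (np.float64(2.23), np.float64(9.99))
grip (np.float64(1.84), np.float64(17.47)) tip (np.float64(2.21), np.float64(13.37)) (np.float64(2.21), np.float64(11.09))
w6 grip bottom +v (np.float64(0.77), np.float64(23.75)) top -v (np.float64(0.78), np.float64(-18.65))
[(192, np.uint8(9), np.uint8(21), np.uint8(123)), (195, np.uint8(8), np.uint8(17), np.uint8(121)), (198, np.uint8(8), np.uint8(17), np.uint8(123)), (201, np.uint8(12), np.uint8(199), np.uint8(127)), (204, np.uint8(12), np.uint8(194), np.uint8(129)), (207, np.uint8(12), np.uint8(194), np.uint8(129)), (210, np.uint8(12), np.uint8(196), np.uint8(129)), (213, np.uint8(11), np.uint8(197), np.uint8(166)), (216, np.uint8(11), np.uint8(197), np.uint8(166)), (219, np.uint8(11), np.uint8(195), np.uint8(166)), (222, np.uint8(11), np.uint8(195), np.uint8(167)), (225, np.uint8(11), np.uint8(195), np.uint8(167)), (228, np.uint8(11), np.u
[... 1104 characters left out ...]
(11), np.uint8(193), np.uint8(131)), (288, np.uint8(11), np.uint8(194), np.uint8(130)), (292, np.uint8(11), np.uint8(192), np.uint8(130)), (296, np.uint8(11), np.uint8(192), np.uint8(130)), (300, np.uint8(12), np.uint8(194), np.uint8(130)), (304, np.uint8(11), np.uint8(190), np.uint8(133)), (308, np.uint8(11), np.uint8(194), np.uint8(164)), (312, np.uint8(11), np.uint8(197), np.uint8(167)), (316, np.uint8(11), np.uint8(196), np.uint8(168))]
slot +v mouth (np.float64(2.29), np.float64(21.34)) (np.float64(2.3), np.float64(17.25)) slot u [np.float64(-8.06), np.float64(-3.67), np.float64(6.29), np.float64(10.28)] blade u [np.float64(-2.75), np.float64(6.89)] [np.float64(-2.22), np.float64(5.91)]
```

```bash
python3 - <<'E'
from h import *
c,b=pickle.load(open('p8.pkl','rb'));w6=pickle.load(open('w6.pkl','rb'))
def f(k,uv,z):
    T=k['o']['tool_pos'];M=Ro.from_rotvec(k['o']['tool_rot']).as_matrix();P=onz(k,[uv],z)[0]-T
    return (P@(M[:,0]*[1,1,0])*1e3).round(2)
def edge(k,ch,col,r0,r1):
    h=cv2.cvtColor(k['im'],cv2.COLOR_RGB2HSV)[r0:r1,col-2:col+3,ch].astype(float).mean(1)
    d=np.abs(np.diff(h)); return r0+.5+(d*np.arange(len(d))).sum()/d.sum(), h.round(0).tolist()
z0=c['o']['tool_pos'][2]-.171
r=edge(w6,2,322,209,215);rb=edge(w6,1,322,197,204);re=edge(w6,2,322,262,272);print('w6 top+v',r[0],f(w6,(322,r[0]),.139),'bot+v',rb[0],f(w6,(322,rb[0]),.095),'top-v',re[0],f(w6,(322,re[0]),.139))
r=edge(c,2,321,302,312);rb=edge(c,1,321,260,270);re=edge(c,2,321,395,415)
for dz in (0,.005): print('w8 top+v',r[0],f(c,(321,r[0]),z0+dz+.134),'bot+v',rb[0],f(c,(321,rb[0]),z0+dz+.09),'top-v?',re[0],f(c,(321,re[0]),z0+dz+.134))
for col in (317,320,323,326): print(col,edge(c,2,col,220,234)[1])
E
```

```text
w6 top+v 211.1968085106383 24.47 bot+v 200.17943107221006 24.03 top-v 266.43074792243766 -18.59
w8 top+v 306.3388888888889 17.39 bot+v 263.88479001135073 16.2 top-v? 404.1362451108214 -25.81
w8 top+v 306.3388888888889 20.13 bot+v 263.88479001135073 18.18 top-v? 404.1362451108214 -21.04
317 [112.0, 113.0, 113.0, 114.0, 113.0, 131.0, 138.0, 135.0, 134.0, 134.0, 135.0, 135.0, 135.0, 136.0]
320 [114.0, 115.0, 115.0, 114.0, 114.0, 137.0, 147.0, 141.0, 142.0, 141.0, 141.0, 141.0, 141.0, 141.0]
323 [112.0, 112.0, 112.0, 111.0, 112.0, 125.0, 139.0, 141.0, 141.0, 141.0, 141.0, 141.0, 141.0, 141.0]
326 [137.0, 137.0, 127.0, 116.0, 116.0, 116.0, 124.0, 130.0, 130.0, 131.0, 131.0, 131.0, 131.0, 131.0]
```

Against the wrist camera's view, the blade tip is about 2.5 mm low in v (the tool's x axis) and 0.8 mm high in u (the jaw axis) relative to the slot. I correct for both and lower gently.

arm_command(rows="0 1.5 0 0 0.2 0;0 2.5 0 0 0.2 0;0 2.5 -5 0 0.2 0;0 2.5 -10 0 0.2 0;0 2.5 -10 0 0.2 0;0 2.5 -10 0 0.2 0")

```text
t: 17.75
tool_pos: [0.5018, 0.0425, 0.2991]
tool_rot: [-2.373, -2.058, 0.001]
contact_force: [-0.2, 0.2, -1.4]
opening: 0.0155
```

```bash
sed -i 's/-.0013/-.004/g' ov.py; python3 ov.py 9; python3 - <<'E'
from h import *
c,b=pickle.load(open('p9.pkl','rb'))
h=cv2.cvtColor(c['im'],cv2.COLOR_RGB2HSV);g=h[:,:,2]
for x in(317,320,323):print(x,g[205:245,x].tolist())
for r in range(208,250,4):print(r,' '.join('%d%s'%(g[r,x],'b' if h[r,x,1]>120 else '') for x in range(306,336)))
E
```

```text
17.75 [0.5018332  0.04250945 0.29912765] [[ 1.413e-01  9.900e-01 -9.000e-04]
 [ 9.900e-01 -1.413e-01  1.000e-04]
 [-1.000e-04 -9.000e-04 -1.000e+00]] [-0.2418425   0.19264767 -1.40327606] 0.015505245091635278
blue [ 296  203   52   77 2712] (array([-18.37, -17.  ,  20.86,  22.29]), array([-34.2 ,  27.24,  27.23, -34.2 ]))
org [276 112  16  33 491] (array([-30.78, -20.  , -20.6 , -31.68]), array([91.1 , 91.11, 69.01, 69.01]))
org [352 112  16  34 501] (array([23.96, 24.52, 35.04, 34.78]), array([68.36, 91.57, 91.08, 67.83]))
org [527 212  33  27 509] (array([162.  , 170.4 , 188.98, 180.89]), array([ 5.47, 24.47, 13.53, -5.95]))
org [ 299  265   45  140 5637] (array([-16.59,  19.71,  22.47, -19.33]), array([ -27.03,  -27.03, -168.85, -168.86]))
317 [115, 167, 192, 194, 195, 194, 195, 194, 186, 146, 130, 153, 143, 117, 107, 108, 108, 108, 109, 109, 135, 142, 134, 136, 135, 134, 135, 133, 135, 134, 135, 134, 128, 120, 117, 117, 118, 117, 116, 117]
320 [115, 168, 195, 195, 194, 195, 194, 194, 187, 164, 147, 154, 140, 116, 108, 108, 107, 108, 108, 108, 137, 144, 136, 134, 134, 135, 135, 13
[... 1150 characters left out ...]

232 194b 195b 194b 170b 126b 104b 106b 104b 105b 102 120 133 135 134 135 133 136 134 135 135 135 106 102b 105b 105b 105b 105b 110b 116b 116b
236 116b 116b 116b 115b 107b 104b 104b 104b 105b 109 126 134 133 134 134 129 125 125 125 120 117 98 101b 105b 106b 104b 105b 112b 115b 117b
240 116b 116b 117b 114b 108b 105b 105b 103b 104b 106 116 117 118 117 117 117 118 116 117 117 116 104 104 106b 105b 105b 105b 111b 115b 115b
244 116b 116b 116b 115b 107b 105b 105b 105b 105b 107 117 117 116 117 117 118 117 117 117 118 117 117 107 106b 106b 105b 105b 110b 115b 114b
248 115b 117b 116b 114b 108b 104b 103b 105b 105 106 117 118 118 117 118 117 117 115 116 117 118 117 107 108b 104b 105b 105b 113b 115b 117b
```

View pics/ov9.png

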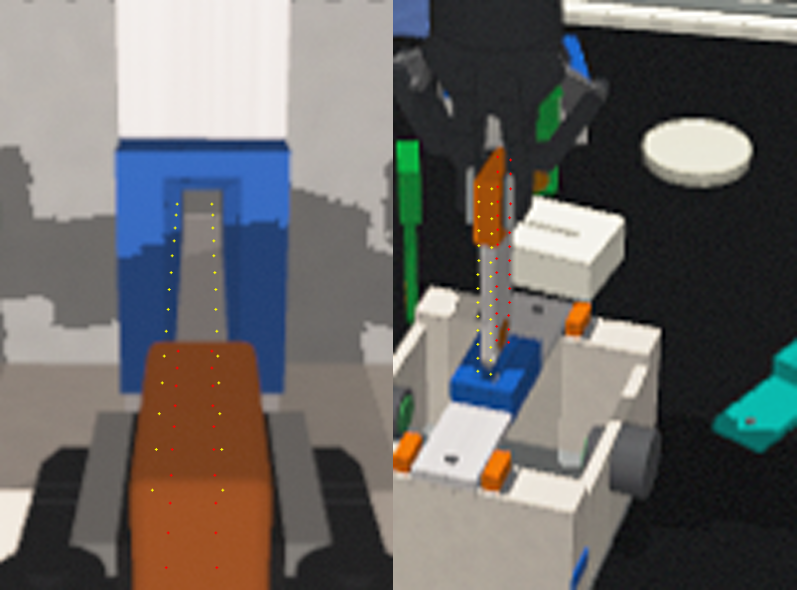

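The tip is now centred over the slot: blade columns 316–326.5 against slot columns 315–327, with about 4 mm of gap ahead. I lower it in steps and watch the force.

arm_command(rows="0 0 -5 0 0 0;0 0 -10 0 0 0;0 0 -15 0 0 0;0 0 -20 0 0 0;0 0 -20 0 0 0;0 0 -20 0 0 0")

```text
t: 18.6
tool_pos: [0.502, 0.0425, 0.2795]
tool_rot: [-2.373, -2.058, 0.0]
contact_force: [-0.3, 0.1, -1.3]
opening: 0.0157
```

arm_command(rows="0 0 -6 0 0 0;0 0 -12 0 0 0;0 0 -18 0 0 0;0 0 -24 0 0 0;0 0 -30 0 0 0;0 0 -30 0 0 0")

```text
t: 19.35
tool_pos: [0.5017, 0.0425, 0.2487]
tool_rot: [-2.372, -2.058, 0.002]
contact_force: [-0.4, 0.4, -0.8]
opening: 0.0155
```

arm_command(rows="0 0 -6 0 0 0;0 0 -12 0 0 0;0 0 -18 0 0 0;0 0 -24 0 0 0;0 0 -27 0 0 0;0 0 -27 0 0 0;0 0 -27 0 0 0;0 0 -27 0 0 0")

```text
t: 20.35
tool_pos: [0.5018, 0.0425, 0.222]
tool_rot: [-2.373, -2.058, 0.001]
contact_force: [1.4, 0.4, -1.1]
opening: 0.0152
```

```bash
python3 ov.py 10; python3 - <<'E'
from h import *
c,b=pickle.load(open('p10.pkl','rb'));a=shot('top')
T=c['o']['tool_pos']
for x in blobs(b,(5,140,60),(22,255,255),30): print('side',x[0],x[1].round(1))
print('expected grip bottom z .142 in side',proj(b,T*[1,1,0]+[0,0,.142]),'top .186',proj(b,T*[1,1,0]+[0,0,.186]))
im=np.hstack([cv2.resize(c['im'],(400,300)),cv2.resize(b['im'][140:320,270:410],(400,514))[:300] if 0 else cv2.resize(b['im'][150:300,240:440],(400,300))]);cv2.imwrite('pics/c10.png',im[:,:,::-1])
im=np.vstack([im,np.hstack([cv2.resize(c['im'][160:310,220:420],(400,300)),cv2.resize(a['im'][180:300,220:380],(400,300))])]);cv2.imwrite('pics/c10.png',im[:,:,::-1])
o=monitor.get_obs();print(o['t'],o['tool_pos'],o['contact_force'],o['wrist_torque'],o['dq'])
E
```

```text
20.35 [0.50181073 0.04250583 0.22199404] [[ 1.413e-01  9.900e-01 -1.100e-03]
 [ 9.900e-01 -1.413e-01  1.000e-04]
 [-1.000e-04 -1.100e-03 -1.000e+00]] [ 1.42978365  0.37730308 -1.14843945] 0.015206106171719027
blue [ 284  229   76   68 3214] (array([-17.76,  21.32,  22.63, -19.03]), array([28.91, 28.91, -9.73, -9.74]))
org [ 256  101   24   50 1090] (array([-31.13, -20.04, -20.02, -31.59]), array([91.71, 92.1 , 68.23, 67.81]))
org [ 364  102   24   49 1079] (array([23.58, 23.57, 34.68, 35.17]), array([68.21, 91.66, 91.26, 67.79]))
org [577 231  46  35 996] (array([144.56, 148.86, 170.77, 167.04]), array([11.95, 29.74, 19.57,  1.2 ]))
org [ 299  265   45  139 5568] (array([-11.18,  14.23,  16.14, -13.09]), array([  3.94,   3.94, -94.52, -94.53]))
side [ 578    0   62   61 1717] [609.3  26.7]
side [ 308   19  269  129 7717] [445.3  79.5]
side [ 575  125   65  117 1843] [612.8 188.1]
side [   0  131  209  112 3184] [ 93.  167.5]
side [539 199  36  24 282] [557.4 208.5]
side [322 210   9  27 177] [325.8 224.2]
side [540 220  41  43 553] [555.2 240.4]
side [347 222   7   9  50] [350.  226.1]
side [583 245  28  46 184] [602.1 261.8]
side [232 248  11  12 118] [236.9 253.4]
side [300 257   8  11  59] [303.4 261.9]
side [324 262   8  11  65] [327.7 267.1]
side [531 264  13  15  33] [537.9 270.9]
side [537 280  10  16  34] [541.2 288.6]
side [497 292  29  22 182] [509.3 300.3]
side [559 301  10  10  31] [564.1 305. ]
side [531 313  13  10  40] [537.2 318. ]
expected grip bottom z .142 in side [[326.39961909 232.16372793]] top .186 [[326.48341424 215.67005544]]
20.5 [0.5017412  0.04253574 0.22187148] [ 0.45795566  0.33632593 -1.26173374] [-0.04220187  0.04626841 -0.03961156] [ 3.67640876e-04 -5.96691605e-04  8.58472003e-04 -4.95303584e-05
  1.61514865e-03  1.57480464e-03]
```

View pics/c10.png

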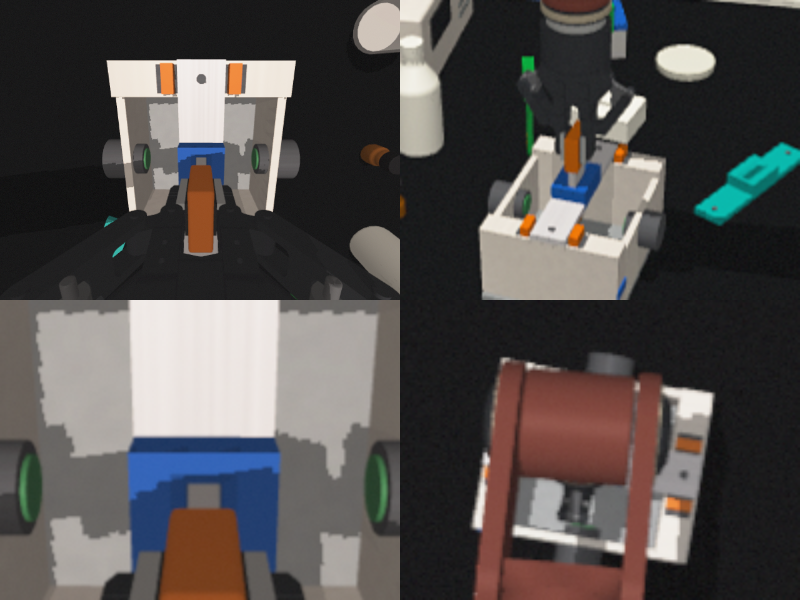

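```bash
python3 -c "
from station import workorder; print(workorder.finish_job())"
```

```text
the job is handed in; nothing more can be done
None
```

I laid the bar across the rests, blue block up, and let go of it. I then took the paddle by its orange grip, passed the blade through the slot and handed the job in at about 20.5 s with the paddle still held there.

**Bar:**
- After release it sat between all four lugs, centred to about 0.5–1 mm.
- Its end was flush with the rest's end to about 1 mm.

**Paddle:**
- The tool is vertical to about 0.1° and was not moving at the last check.
- The window is at about 67 mm, against the 68 mm asked. This comes from the tool height, and the side view of the grip agrees.
- The grip is about 17 mm above the block.
- Outside force while lowering stayed under 2 N, and the last pictures show the bar still in place.

**Checks that disagreed:**
- **Lean:** two views gave the paddle about 0.6° and 1.5° of lean across its width within the grip. I did not correct it, because the blade passed through freely.
- **Camera offset:** the wrist camera sat about 1.4 mm off sideways, so I judged alignment by comparing things within one picture.
- **Bystanders:** I did not measure them again at the end. The arm touched none that I could see.

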